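# Collapse the telescoping work lamp and pack it in its case

## Robot

A 6-joint arm with a two-finger parallel gripper is mounted at the origin on a cart in front of the work surface, level with it; the furniture and walls round the work are solid. World frame = base frame: x ahead of the robot, y to its left, z up, the work surface at z = 0. Lengths are in m, angles in rad, forces in N, time in s.
With the tool pointing down it reaches from about 0.25 to 0.775 m from the base axis. Payload 4 kg.
Tool frame: the origin (TCP) lies at the very end of the fingers, on their centre line; the grasp point (between the pads) lies bot.tcp_to_grasp behind it (bot.tcp_to_grasp is the distance from the TCP to the grasp point, in m); z points along the fingers, y is the line along which they close (so a half turn about z gives the same grasp; the last joint's range is limited). The gripper opens to 94 mm and grips with 3 to 60 N. Pads are 16 mm wide; open, the fingers measure 119 mm over their backs; the gripper's body (75 mm by 177 mm) begins 78 mm behind the grasp point.
Start: joints at [-1.238, 0.087, 1.371, -0, 1.684, -0.103], TCP at [0.232, -0.499, 0.206] pointing down, gripper open.
Joint ranges: [-3.1, 3.1], [-0.76, 2.03], [0.27, 2.55], [-1.08, 4.22], [0.17, 2.65], [-2.57, 2.57]. Speed limits (rad/s): [2.79, 2.79, 3.14, 3.14, 3.14, 3.14].

## Interface

Orientations are given as a 3x3 rotation matrix whose columns are the frame's x, y, z axes.
In Python, from rig import bot, vision, ticket gives the robot as it stands. The module is installed in compiled form; this text tells all that it offers.
- The arm moves only by the tool step_arm, never from a script. Its argument "plan" is text: rows parted by semicolons, each of 5 numbers parted by spaces: the shift along the tool's x, y, z in m, then the turn about the tool's z in degrees, then the finger opening in m, from 0 to 0.094. In form: dx dy dz twist gripper; .... A call has 1 to 10 rows; each row shifts and turns the commanded pose from where the row before left it, along the tool's axes as they then stand; what a row does not reach is not made up. A row lasts 1/8 s, in which the tool goes at most 62.5 mm and 10.7 degrees, less where a joint would pass 70% of its speed; a pose out of reach is approached as far as the arm can. A call is refused whole if a number of a shift passes 0.0625 or a number of a turn 10.7, either way. A call with a gripper value outside its range is refused whole. The fingers move at their own pace and stop on an object; "newtons" is the grip in N (left out, the last holds). Time passes only in rows, so rows that do not move let the fingers close. It gives the time, the measured TCP pose, the force, the opening and the grip force at its end, in the units of the state.
- bot.get_obs(): the state, without advancing time (a new reading comes with each control period).
- vision.get_image(name): name is "scene" or "top" or "wrist"; returns a dict with "pixels" (400x640x3 uint8, blue, green, red), "mtx" (3x3 intrinsics, pixels), "rvec" (rotation vector, rad) and "tvec" (3), from world to camera coordinates, as OpenCV has them; the wrist camera has in their place "tool_from_camera" (4x4, takes a point from camera to tool coordinates, whose origin is the TCP and whose axes are the flange's). Camera axes: x right, y down, z forward; pixel columns grow to the right and rows downward; lengths in m; the calibration is good to about 2 mm. A picture is of the moment at which its call begins: read the wrist's pose just before it. There is no depth.
- ticket.finish_job(): hands the job in; it is judged then, once.
The state is a dict: "time_s": time; "joint_positions": joint angles; "joint_velocities": joint speeds; "tau": joint torques, N m; "position": TCP position; "tool_rot": TCP orientation; "contact_force": force on the tool from outside, world axes, zero at the start; "ft_torque": the same for the moment, N m; "opening": finger opening in m; "finger_force": force on a finger pad.
Only numpy, scipy, OpenCV 4.12 (cv2) and the standard library are available. Lean on these libraries where they do the work, as an engineer would, in place of code of your own. Each camera call takes 0.05 s, during which the arm holds its last target. There are 200 camera calls.

## Task

Pack the little telescoping work lamp away: push its two draw tubes fully home, the thin innermost one first and only then the thicker one, and stand the collapsed lamp upright on the floor of its case. The clamshell case is shut: swing its lid back past its balance point so that it stays open by itself, and leave it open. Leave the other things on the bench where they are.

Things in the scene. Friction and masses are not known exactly. Their poses are not given: they have to be found in the camera images.
- lamp: the loose work lamp, upright, 0.35 kg in all, 90 mm high when collapsed. Round black foot 60 mm across, 12 mm high; dark steel outer tube 28 mm across, ending 72 mm above the underside. Origin: centre of the underside, z up. Lifted by the cap, its weight draws the innermost tube out again: hold it by the outer tube, e.g. 55 mm above the underside; all above that is narrower
- lamp_inner (a joint): how far the thin innermost tube (12 mm across) stands out of the middle tube, m: 0 = fully home (cap on collar), at most 0.045; starts 22 to 44 mm out. Slides with about 2.5 N of friction plus 8 N per m/s, so it gives first when the cap is pressed slowly
- lamp_middle (a joint): how far the aluminium middle tube (20 mm across; collar 24 mm across and 8 mm high on top) stands out of the outer tube, m: 0 = fully home (collar on the outer tube's rim), at most 0.05. Slides with about 6 N of friction plus 8 N per m/s; starts 35 to 50 mm out
- lamp_cap (a point): centre of the top face of the flat round cap (24 mm across, 10 mm high) on the innermost tube, the lamp's upper end; z up. 90 mm above the lamp's underside when collapsed
- lamp_case: the grey clamshell case, fixed to the bench, 108 mm (its x, front to back) by 128 mm (its y). Lower half 48 mm high with 4 mm walls and a 4 mm floor, inside 100 x 120 mm; lid 56 mm deep. Origin: centre of the underside; its front is -x, the hinge along +x side. Room inside under the lid 96 mm
- case_lid (a joint): lid angle, rad: 0 = shut, 1.65 = fully open against its stop. Balance point at about 1.0; short of it the lid falls shut, past it it falls open. The lid weighs 0.18 kg; standing open it rises to about 156 mm above the bench behind the lower half
- case_knob (a point): centre of the black ball knob (20 mm across, on a 10 mm stem) on top of the lid 20 mm behind the front edge; 32 mm above the lid's top, 136 mm above the bench when shut; moves with the lid. In the shut lid it lies 88 mm in front of the hinge line and 88 mm above it
- case_hinge (a point): middle of the hinge line, on the case's rear rim 48 mm above its underside; the line runs along the point's y, +x points backwards; the lid turns about +y as it opens
- solder_reel: bystander: reel of solder, 44 mm across, 26 mm high, on its flange; origin under its centre
- screwdriver_yel: bystander: small yellow screwdriver, 114 x 13 x 15 mm, lying along its x; origin under its centre
- paint_pot_b: bystander: paint pot with green lid, 35 mm across, 34 mm high; origin under its centre

How it is judged:
By the outcome, as a careful person would: the job done as asked, in the order asked, and still so for the second after the job is handed in, with the robot touching nothing.
It also fails if it takes over 66 s, if anything falls off the work surface, if the arm or the gripper's body presses on something with over 40 N, if the wrist force passes 120 N, or if a joint passes its speed limit or range.

## Working session

There is one attempt and no reset: what is moved stays moved. The work goes in short steps, Python scripts to look and compute and a tool call to move; the robot and the scene stay as the last step left them, time stands still between calls to the robot, and variables do not carry over. Pictures are saved under pics/ and viewed, at most 10 in all, crops included, and the job is handed in when it is done.

Besides the shell and the picture viewer there is one more tool, called after "Request:" by a JSON object that holds its "api" and its "payload", one argument or row to a line. step_arm: Moves the arm, as the interface text tells. Its arguments: {"type":"object","properties":{"plan":{"type":"string"},"newtons":{"type":"number"}},"required":["plan"]}

```bash
mkdir -p pics
cat > h.py <<'E'
import numpy as np, cv2
from rig import bot, vision, ticket
def snap(n,f):
    o=bot.get_obs(); im=vision.get_image(n); cv2.imwrite('pics/'+f,im['pixels']); 
    np.savez('pics/'+f[:-4]+'.npz',**{k:np.array(v) for k,v in im.items()},pos=o['position'],rot=o['tool_rot']); return im
def cam(f):
    d=np.load('pics/'+f+'.npz'); R=cv2.Rodrigues(d['rvec'])[0]; return d['mtx'],R,d['tvec'].ravel()
def ray(f,u,v):
    K,R,t=cam(f); return -R.T@t, R.T@np.linalg.inv(K)@np.array([u,v,1.])
def atz(f,u,v,z):
    c,d=ray(f,u,v); return c+d*(z-c[2])/d[2]
def proj(f,P):
    K,R,t=cam(f); p=K@(R@np.array(P,float)+t); return p[:2]/p[2]
E
python3 - <<'E'
from h import *
for n in('scene','top'): snap(n,n+'1.png')
o=bot.get_obs(); print(o, bot.tcp_to_grasp)
for n in('scene1','top1'): print(ray(n,320,200))
E
```

```text
{'time_s': 0.1, 'joint_positions': array([-1.23807587e+00,  8.78880591e-02,  1.37205539e+00,  8.50658796e-06,
        1.68359850e+00, -1.03117949e-01]), 'joint_velocities': array([-0.00016376, -0.00042345, -0.00259505, -0.00077011,  0.00147283,
        0.00036243]), 'tau': array([ 2.31166232e-03, -3.41251695e+01, -3.03302014e+01,  7.20276916e-02,
        3.03706946e-02, -1.02238666e-04]), 'position': array([ 0.23202666, -0.49813537,  0.20444163]), 'tool_rot': array([[ 9.06516078e-01,  4.22170825e-01, -6.28681999e-04],
       [ 4.22171242e-01, -9.06514224e-01,  1.84515409e-03],
       [ 2.09061051e-04, -1.93807331e-03, -9.99998100e-01]]), 'contact_force': array([ 0.48986823, -0.14617472,  0.15757349]), 'ft_torque': array([ 0.08900175, -0.02271337,  0.01634062]), 'finger_force': 0.0, 'opening': 0.09422965891469005} 0.0188
(array([0.1372647 , 0.44360571, 0.65317492]), array([ 0.39336662, -0.6436606 , -0.65659007]))
(array([ 0.28365849, -0.08601966,  0.92552946]), array([ 0.21453895,  0.00930495, -0.97709599]))
```

View pics/scene1.png

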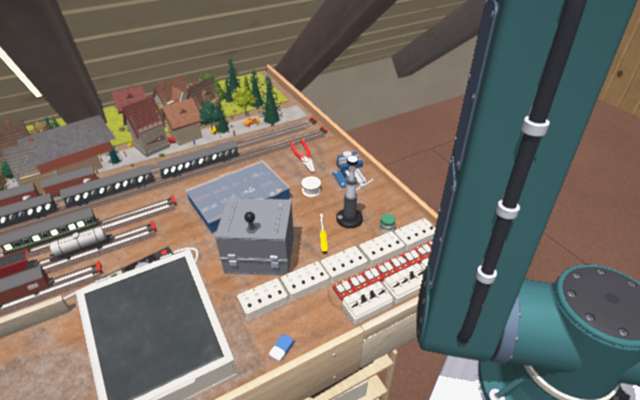

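View pics/top1.png

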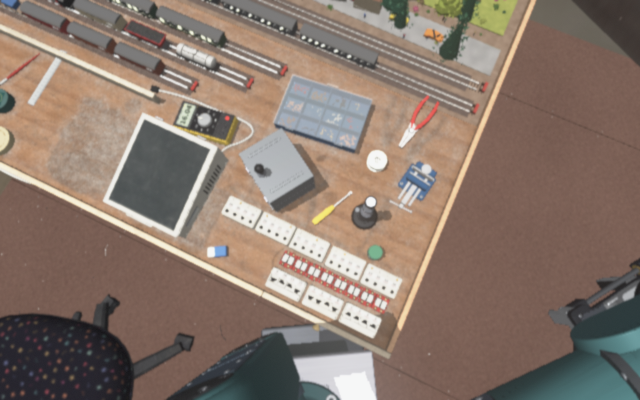

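The top view shows the case at about (278,168) with its knob at (259,169), the lamp foot at (364,214) with its cap at (371,202), the screwdriver at (332,207), the pot at (376,252) and the reel at (377,160). The scene view shows the same things. I'll enlarge crops to read them more closely.

Run:
```python
import cv2,numpy as np
a=cv2.imread('pics/top1.png')[120:270,230:400]; b=cv2.imread('pics/scene1.png')[140:280,205:405]
cv2.imwrite('pics/tc.png',cv2.resize(a,None,fx=4,fy=4,interpolation=cv2.INTER_CUBIC)[:600])
cv2.imwrite('pics/sc.png',cv2.resize(b,None,fx=4,fy=4,interpolation=cv2.INTER_CUBIC))
```

```text
(no output)
```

View pics/tc.png

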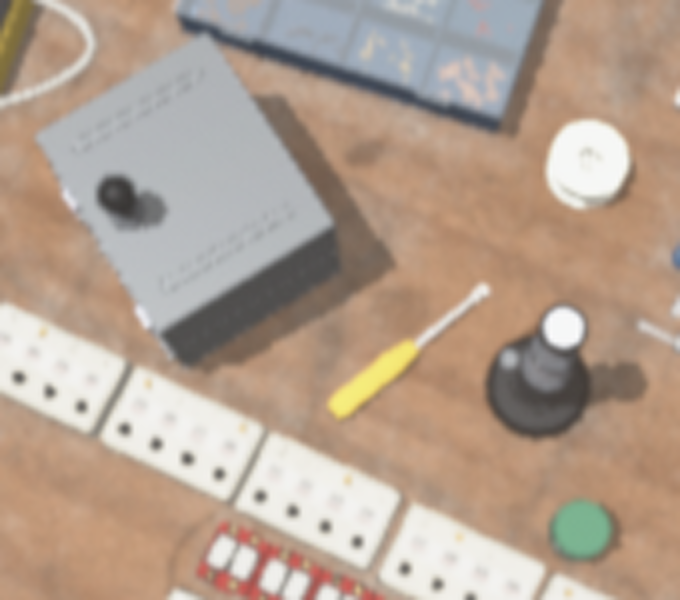

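View pics/sc.png

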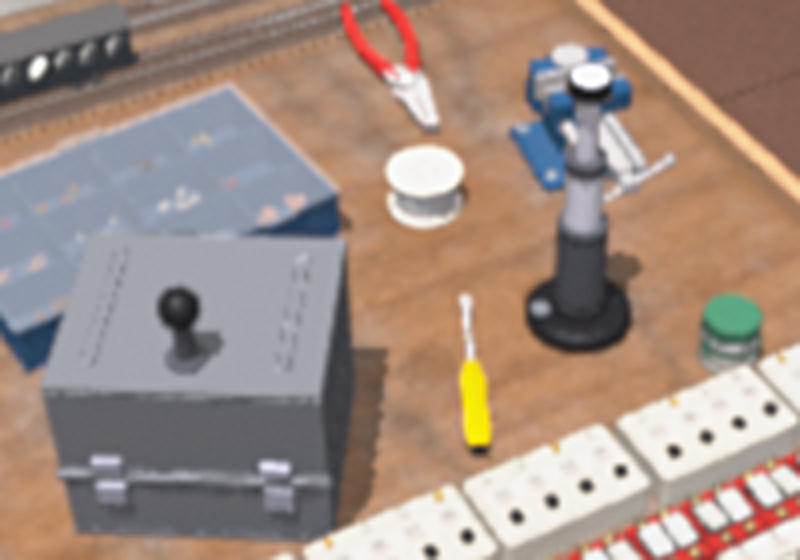

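```bash
cat > m.py <<'E'
from h import *
from scipy.optimize import least_squares
T=lambda U,V:(U/4+230-.375,V/4+120-.375); S=lambda U,V:(U/4+205-.375,V/4+140-.375)
t=lambda U,V,z:atz('top1',*T(U,V),z); s=lambda U,V,z:atz('scene1',*S(U,V),z)
c=[t(38,135,.104),t(207,35,.104),t(332,228,.104),t(163,328,.104)]
print('lid top',np.round(c,4)); cs=[s(45,392,.104),s(97,236,.104),s(347,240,.104),s(320,402,.104)]
print('scene',np.round(cs,4)); print('centers',np.mean(c,0),np.mean(cs,0))
for q in(c,cs):
  a=(q[1]+q[2]-q[0]-q[3])/2; b=(q[0]+q[1]-q[2]-q[3])/2
  print('lens',np.linalg.norm(a),np.linalg.norm(b),'yaw',np.degrees(np.arctan2(a[1],a[0])),np.degrees(np.arctan2(-b[0],b[1])))
print('knob',t(117,195,.136),s(179,309,.136))
print('foot',t(537,386,.008),s(578,313,.008))
def tri(p,q):
  f=lambda X:np.r_[proj('top1',X)-T(*p),proj('scene1',X)-S(*q)]
  r=least_squares(f,[.5,-.2,.1]); return r.x,r.fun
print('cap',tri((564,328),(590,78))); print('knob',tri((117,195),(179,309)))
print('reel',t(590,160,.026),s(425,170,.026)); print('pot',t(582,529,.034),s(733,315,.034))
print('scr',t(335,408,.008),t(485,290,.008),s(478,447,.008),s(465,298,.008))
E
python3 m.py
```

```text
lid top [[ 0.5791  0.084   0.104 ]
 [ 0.6277 -0.0082  0.104 ]
 [ 0.515  -0.0668  0.104 ]
 [ 0.4694  0.0236  0.104 ]]
scene [[ 0.5744  0.0889  0.104 ]
 [ 0.6246 -0.006   0.104 ]
 [ 0.5156 -0.0669  0.104 ]
 [ 0.4644  0.0306  0.104 ]]
centers [0.54780478 0.00815521 0.104     ] [0.54476136 0.01164705 0.104     ]
lens 0.10277052973900097 0.1261800439437337 yaw -62.71659173328805 -61.83921517871549
lens 0.10879834395537083 0.12465783750986262 yaw -62.18461736979869 -61.462990367285414
knob [0.53244971 0.03887304 0.136     ] [0.53191579 0.03996766 0.136     ]
foot [ 0.4392088  -0.17364093  0.008     ] [ 0.43738397 -0.17007659  0.008     ]
cap (array([ 0.43961243, -0.17451839,  0.16326402]), array([ 0.00263695,  0.00580029, -0.00643758, -0.0015601 ]))
knob (array([0.53281292, 0.03905558, 0.13483064]), array([ 0.00132538,  0.00240496, -0.0023177 , -0.00075309]))
reel [ 0.56468869 -0.21597977  0.026     ] [ 0.56495273 -0.21552064  0.026     ]
pot [ 0.35470735 -0.18725574  0.034     ] [ 0.35422572 -0.18567411  0.034     ]
scr [ 0.43641059 -0.05834195  0.008     ] [ 0.4975367  -0.14963315  0.008     ] [ 0.43444747 -0.05678237  0.008     ] [ 0.49731964 -0.14869771  0.008     ]
```

Both cameras agree. The case is at (0.547,0.009) with yaw -62° and the lamp at (0.439,-0.173), cap top at about 0.163. First I move above the cap with the fingers closed.

Request:
{"api": "step_arm", "payload": {
  "plan": "0.0406 -0.0259 0 0 0;0.0406 -0.0259 0 0 0;0.0406 -0.0259 0 0 0;0.0406 -0.0259 0 0 0;0.0406 -0.0259 0 0 0;0.0406 -0.0259 0 0 0;0.0406 -0.0259 0 0 0;0.0406 -0.0259 0 0 0;0 0 0 0 0;0 0 0 0 0",
  "newtons": 10
}}

```text
time_s: 1.35
position: [0.4387, -0.1739, 0.2051]
tool_rot: [[0.906, 0.422, -0.001], [0.422, -0.906, -0.0], [-0.001, -0.0, -1.0]]
contact_force: [-0.3, -0.1, -0.2]
opening: 0.0009
finger_force: 0.0
```

Request:
{"api": "step_arm", "payload": {
  "plan": "0 0 0 -10.4 0;0 0 0 -10.4 0;0 0 0 -10.4 0;0 0 0 -10.4 0;0 0 0 -10.4 0;0 0 0 -10.4 0;0 0 0 -10.4 0;0 0 0 -10.4 0;0 0 0 -10 0;0 0 0 0 0"
}}

```text
time_s: 2.6
position: [0.4384, -0.1751, 0.2053]
tool_rot: [[-0.468, 0.884, -0.0], [0.884, 0.468, -0.0], [-0.0, -0.001, -1.0]]
contact_force: [0.5, 0.5, 0.3]
opening: 0.0007
finger_force: 0.0
```

```bash
cat >> h.py <<'E'
def to(x,y,z):
    o=bot.get_obs(); R=o['tool_rot']; print('t',o['time_s'],'pos',o['position'].round(4),'d_tool',(R.T@(np.array([x,y,z])-o['position'])).round(4),'yaw_y',np.degrees(np.arctan2(R[1,1],R[0,1])).round(2),'F',o['contact_force'].round(1),'op',round(o['opening'],4))
E
python3 - <<'E'
from h import *
to(.439,-.173,.17); snap('wrist','w1.png')
d=np.load('pics/w1.npz'); print(d['tool_from_camera'].round(4),d['mtx'])
E
```

```text
t 2.6 pos [ 0.4384 -0.1751  0.2053] d_tool [0.0015 0.0015 0.0353] yaw_y 27.9 F [0.5 0.5 0.3] op 0.0007
[[-4.000e-04 -9.644e-01 -2.645e-01  7.700e-02]
 [ 1.000e+00 -1.000e-04 -1.000e-03 -0.000e+00]
 [ 9.000e-04 -2.645e-01  9.644e-01 -1.796e-01]
 [ 0.000e+00  0.000e+00  0.000e+00  1.000e+00]] [[325.10352481   0.         314.8909591 ]
 [  0.         325.10352481 195.74823708]
 [  0.           0.           1.        ]]
```

View pics/w1.png

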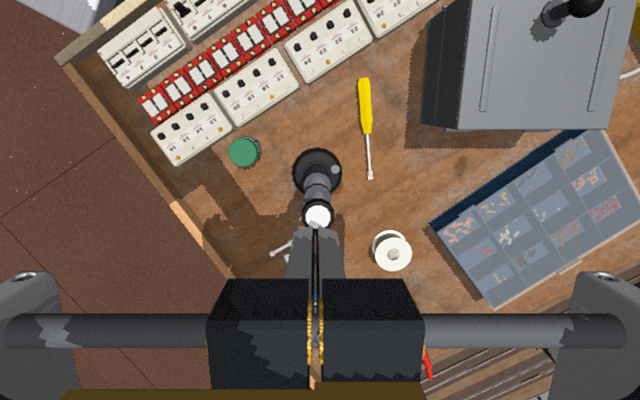

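The wrist view shows the cap at (318,216), the foot at (317,173) and the fingers just above the cap.

Run:
```python
from h import *
d=np.load('pics/w1.npz');M=d['tool_from_camera'];R=d['rot'];K=d['mtx']
for u,v,z in((318,216,.163),(317,172,.008),(317,172,.012)):
    r=R@M[:3,:3]@np.linalg.inv(K)@[u,v,1]; c=d['pos']+R@M[:3,3]; print(c+r*(z-c[2])/r[2])
```

```text
[ 0.43966619 -0.17330978  0.163     ]
[ 0.43892079 -0.17186589  0.008     ]
[ 0.43853363 -0.1711776   0.012     ]
```

Request:
{"api": "step_arm", "payload": {
  "plan": "0.0015 0.0015 0.012 0 0;0 0 0.012 0 0;0 0 0.008 0 0;0 0 0.005 0 0;0 0 0.005 0 0;0 0 0.005 0 0;0 0 0.005 0 0;0 0 0.005 0 0;0 0 0.005 0 0;0 0 0.005 0 0"
}}

```text
time_s: 3.9
position: [0.4398, -0.1716, 0.1382]
tool_rot: [[-0.472, 0.882, 0.0], [0.882, 0.472, -0.0], [-0.0, 0.0, -1.0]]
contact_force: [-0.6, 0.9, 3.1]
opening: 0.0002
finger_force: 1.3
```

Request:
{"api": "step_arm", "payload": {
  "plan": "0 0 0.005 0 0;0 0 0.005 0 0;0 0 0.005 0 0;0 0 0.005 0 0;0 0 0.005 0 0;0 0 0.005 0 0;0 0 0.005 0 0;0 0 0.005 0 0;0 0 0.003 0 0;0 0 0 0 0"
}}

```text
time_s: 5.15
position: [0.4397, -0.1716, 0.0954]
tool_rot: [[-0.472, 0.882, 0.0], [0.882, 0.472, 0.0], [0.0, 0.0, -1.0]]
contact_force: [-1.9, 1.3, 3.4]
opening: 0.0007
finger_force: 1.6
```

Request:
{"api": "step_arm", "payload": {
  "plan": "0 0 0.003 0 0;0 0 0.002 0 0;0 0 0.001 0 0;0 0 0 0 0"
}}

```text
time_s: 5.65
position: [0.4399, -0.1717, 0.0902]
tool_rot: [[-0.472, 0.882, 0.0], [0.882, 0.472, -0.0], [-0.0, 0.0, -1.0]]
contact_force: [-1.2, 1.4, 6.8]
opening: 0.0005
finger_force: 3.3
```

Request:
{"api": "step_arm", "payload": {
  "plan": "0 0 0.001 0 0;0 0 0.0005 0 0;0 0 0 0 0"
}}

```text
time_s: 6.02
position: [0.4403, -0.1719, 0.0902]
tool_rot: [[-0.472, 0.882, 0.002], [0.882, 0.472, -0.001], [-0.002, 0.001, -1.0]]
contact_force: [-3.5, 1.7, 11.8]
opening: 0.0006
finger_force: 6.1
```

Request:
{"api": "step_arm", "payload": {
  "plan": "0 0 0.002 0 0;0 0 0 0 0;0 0 -0.03 0 0;0 0 -0.05 0 0;0 0 -0.05 0 0.05;0 0 0 0 0.05"
}}

```text
time_s: 6.78
position: [0.442, -0.173, 0.2204]
tool_rot: [[-0.472, 0.882, 0.008], [0.882, 0.472, -0.005], [-0.008, 0.005, -1.0]]
contact_force: [0.6, 0.0, -0.7]
opening: 0.0171
finger_force: 0.0
```

Run:
```python
from h import *
to(.532,.0393,.20); snap('scene','s2.png')
im=cv2.imread('pics/s2.png')[140:280,205:405]; cv2.imwrite('pics/s2c.png',cv2.resize(im,None,fx=4,fy=4,interpolation=cv2.INTER_CUBIC))
for z in(0,.072,.082,.09):print(z,(proj('s2',[.439,-.173,z])-[204.6,139.6])*4)
```

```text
t 6.775 pos [ 0.442  -0.173   0.2204] d_tool [0.1448 0.1794 0.0201] yaw_y 28.16 F [ 0.6  0.  -0.7] op 0.0171
0 [577.47348014 319.41365918]
0.072 [582.52345827 220.83694014]
0.082 [583.26694761 206.3238595 ]
0.09 [583.86962288 194.55950149]
```

View pics/s2c.png

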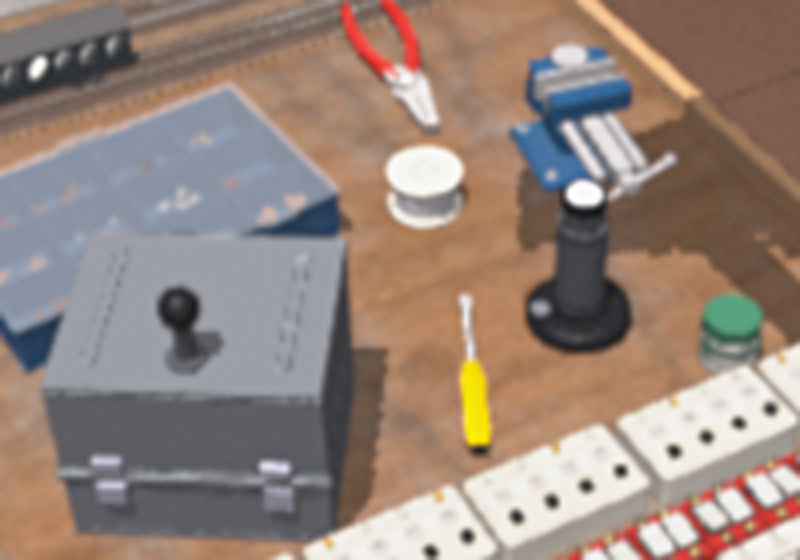

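The lamp is collapsed, with its cap at (584,195) as predicted. Next, the knob.

Request:
{"api": "step_arm", "payload": {
  "plan": "0.029 0.0359 0 0 0.05;0.029 0.0359 0 0 0.05;0.029 0.0359 0 0 0.05;0.029 0.0359 0 0 0.05;0.029 0.0359 0 0 0.05;0 0 0 0 0.05;0 0 0 0 0.05"
}}

```text
time_s: 7.7
position: [0.5287, 0.0405, 0.2139]
tool_rot: [[-0.472, 0.881, -0.004], [0.882, 0.472, -0.001], [0.001, -0.004, -1.0]]
contact_force: [-0.4, -0.3, 0.5]
opening: 0.0497
finger_force: 0.0
```

Run:
```python
from h import *
to(.5325,.0392,.117)
```

```text
t 7.7 pos [0.5287 0.0405 0.2139] d_tool [-0.003   0.0031  0.0969] yaw_y 28.18 F [-0.4 -0.3  0.5] op 0.0497
```

Request:
{"api": "step_arm", "payload": {
  "plan": "-0.003 0.003 0.03 0 0.05;0 0 0.03 0 0.05;0 0 0.025 0 0.05;0 0 0.011 0 0.05;0 0 0 0 0.05;0 0 0 0 0.01;0 0 0 0 0.01;0 0 0 0 0.01;0 0 0 0 0.01",
  "newtons": 12
}}

```text
time_s: 8.82
position: [0.5332, 0.0393, 0.1206]
tool_rot: [[-0.472, 0.882, -0.001], [0.882, 0.472, -0.001], [-0.001, -0.001, -1.0]]
contact_force: [-2.6, -1.3, 2.8]
opening: 0.019
finger_force: 12.0
```

Run:
```python
from h import *
to(.5325,.0392,.117)
import math
r=.088*2**.5; pts=[(r*math.cos(math.radians(135)-a),r*math.sin(math.radians(135)-a)) for a in np.r_[0:1.56:.1]]
p=np.diff(np.array(pts),axis=0); print([(round(-a,4),0,round(-b,4)) for a,b in p])
```

```text
t 8.825 pos [0.5332 0.0393 0.1206] d_tool [ 0.0002 -0.0007  0.0036] yaw_y 28.17 F [-2.6 -1.3  2.8] op 0.019
[(np.float64(-0.0092), 0, np.float64(-0.0083)), (np.float64(-0.01), 0, np.float64(-0.0074)), (np.float64(-0.0107), 0, np.float64(-0.0063)), (np.float64(-0.0113), 0, np.float64(-0.0052)), (np.float64(-0.0117), 0, np.float64(-0.0041)), (np.float64(-0.0121), 0, np.float64(-0.0029)), (np.float64(-0.0123), 0, np.float64(-0.0017)), (np.float64(-0.0124), 0, np.float64(-0.0004)), (np.float64(-0.0124), 0, np.float64(0.0008)), (np.float64(-0.0123), 0, np.float64(0.002)), (np.float64(-0.012), 0, np.float64(0.0033)), (np.float64(-0.0116), 0, np.float64(0.0044)), (np.float64(-0.0111), 0, np.float64(0.0056)), (np.float64(-0.0105), 0, np.float64(0.0067)), (np.float64(-0.0098), 0, np.float64(0.0077))]
```

Request:
{"api": "step_arm", "payload": {
  "plan": "-0.0092 0 -0.0083 0 0.01;-0.0100 0 -0.0074 0 0.01;-0.0107 0 -0.0063 0 0.01;-0.0113 0 -0.0052 0 0.01;-0.0117 0 -0.0041 0 0.01",
  "newtons": 20
}}

```text
time_s: 9.45
position: [0.5586, -0.0083, 0.1517]
tool_rot: [[-0.472, 0.882, -0.001], [0.882, 0.472, -0.001], [-0.0, -0.001, -1.0]]
contact_force: [-4.3, -1.3, 0.2]
opening: 0.0182
finger_force: 20.0
```

Request:
{"api": "step_arm", "payload": {
  "plan": "-0.0121 0 -0.0029 0 0.01;-0.0123 0 -0.0017 0 0.01;-0.0124 0 -0.0004 0 0.01;-0.0124 0 0.0008 0 0.01"
}}

```text
time_s: 9.95
position: [0.5821, -0.0523, 0.156]
tool_rot: [[-0.471, 0.882, 0.0], [0.882, 0.471, -0.002], [-0.002, -0.001, -1.0]]
contact_force: [-4.6, -1.4, 1.5]
opening: 0.0185
finger_force: 20.0
```

Request:
{"api": "step_arm", "payload": {
  "plan": "-0.0123 0 0.0020 0 0.01;-0.0120 0 0.0033 0 0.01;-0.0116 0 0.0044 0 0.01;-0.0111 0 0.0056 0 0.01;-0.0105 0 0.0067 0 0.01;-0.0098 0 0.0077 0 0.01;0 0 0 0 0.01"
}}

```text
time_s: 10.82
position: [0.6144, -0.113, 0.1257]
tool_rot: [[-0.47, 0.883, 0.001], [0.883, 0.47, -0.004], [-0.004, -0.001, -1.0]]
contact_force: [-3.3, -4.1, 1.7]
opening: 0.0185
finger_force: 20.0
```

Run:
```python
from h import *
to(.5325,.0392,.117)
snap('scene','s3.png')
```

```text
t 10.825 pos [ 0.6144 -0.113   0.1257] d_tool [ 0.1729 -0.0008  0.008 ] yaw_y 28.03 F [-3.3 -4.1  1.7] op 0.0185
```

View pics/s3.png

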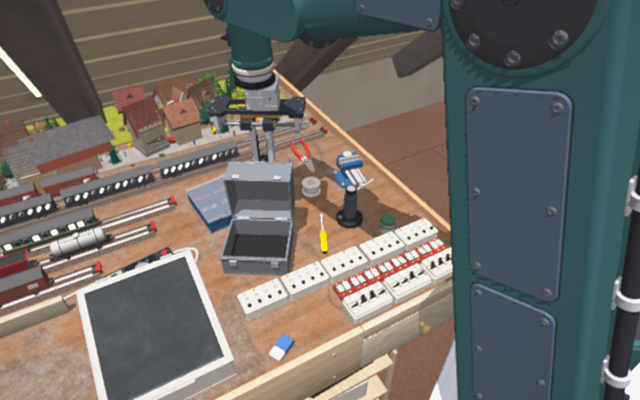

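The lid is open at about 1.5 rad, at (260,195), and the case is empty. I release the knob and rise.

Request:
{"api": "step_arm", "payload": {
  "plan": "0 0 0 0 0.06;0 0 0 0 0.06;0 0 0 0 0.06;0 0 -0.03 0 0.06;0 0 -0.05 0 0.06;0 0 -0.05 0 0.06;0 0 0 0 0.06"
}}

```text
time_s: 11.75
position: [0.6159, -0.1098, 0.2624]
tool_rot: [[-0.473, 0.881, 0.012], [0.881, 0.473, -0.003], [-0.008, 0.009, -1.0]]
contact_force: [-1.0, 0.9, 0.0]
opening: 0.0602
finger_force: 0.0
```

Run:
```python
from h import *
to(.439,-.173,.16)
```

```text
t 11.75 pos [ 0.6159 -0.1098  0.2624] d_tool [ 0.0287 -0.1867  0.1004] yaw_y 28.21 F [-1.   0.9  0. ] op 0.0602
```

Request:
{"api": "step_arm", "payload": {
  "plan": "0.007 -0.0467 0 0 0.06;0.007 -0.0467 0 0 0.06;0.007 -0.0467 0 0 0.06;0.007 -0.0467 0 0 0.06;0 0 0.05 0 0.06;0 0 0.05 0 0.06;0 0 0 0 0.06;0 0 0 0 0.06"
}}

```text
time_s: 12.75
position: [0.4366, -0.1734, 0.1572]
tool_rot: [[-0.472, 0.881, 0.002], [0.881, 0.472, -0.001], [-0.002, 0.001, -1.0]]
contact_force: [0.5, 1.0, 0.9]
opening: 0.0601
finger_force: 0.0
```

Run:
```python
from h import *
to(.439,-.173,.036)
```

```text
t 12.75 pos [ 0.4366 -0.1734  0.1572] d_tool [-0.0006  0.0022  0.1212] yaw_y 28.19 F [0.5 1.  0.9] op 0.0601
```

Request:
{"api": "step_arm", "payload": {
  "plan": "-0.0006 0.0022 0.03 0 0.06;0 0 0.03 0 0.06;0 0 0.03 0 0.06;0 0 0.02 0 0.06;0 0 0.01 0 0.06;0 0 0 0 0.06;0 0 0 0 0.02;0 0 0 0 0.02;0 0 0 0 0.02;0 0 0 0 0.02",
  "newtons": 25
}}

```text
time_s: 14.0
position: [0.4385, -0.1726, 0.0362]
tool_rot: [[-0.472, 0.882, 0.001], [0.882, 0.472, -0.0], [-0.001, 0.001, -1.0]]
contact_force: [0.8, 0.4, 0.5]
opening: 0.0274
finger_force: 25.0
```

Request:
{"api": "step_arm", "payload": {
  "plan": "0 0 -0.03 0 0.02;0 0 -0.04 0 0.02;0 0 -0.04 0 0.02;0.03 0 0 0 0.02;0.04 0 0 0 0.02;0.04 0 0 0 0.02;0 0 0 0 0.02"
}}

```text
time_s: 14.88
position: [0.3843, -0.0738, 0.1448]
tool_rot: [[-0.475, 0.88, -0.002], [0.88, 0.475, 0.001], [0.002, -0.001, -1.0]]
contact_force: [0.2, -0.2, -3.1]
opening: 0.0277
finger_force: 25.0
```

Run:
```python
from h import *
to(.5425,.017,.041)
```

```text
t 14.875 pos [ 0.3843 -0.0738  0.1448] d_tool [0.0046 0.1825 0.1035] yaw_y 28.33 F [ 0.2 -0.2 -3.1] op 0.0277
```

Request:
{"api": "step_arm", "payload": {
  "plan": "0.0015 0.0456 0 0 0.02;0.0015 0.0456 0 0 0.02;0.0015 0.0456 0 0 0.02;0 0.0456 0 0 0.02;0 0 0 0 0.02;0 0 0 0 0.02;0 0 0 0 0.02"
}}

```text
time_s: 15.75
position: [0.5439, 0.0136, 0.1456]
tool_rot: [[-0.471, 0.882, -0.001], [0.882, 0.471, -0.0], [-0.0, -0.001, -1.0]]
contact_force: [-0.3, 0.4, -3.1]
opening: 0.0276
finger_force: 25.0
```

Run:
```python
from h import *
to(.5425,.017,.041)
a=snap('scene','s4.png');b=snap('top','t4.png')
z=lambda f,y,x:cv2.resize(cv2.imread('pics/'+f)[y:y+100,x:x+130],None,fx=5.5,fy=5.5,interpolation=cv2.INTER_CUBIC)[:550]
x=z('s4.png',150,200)
cv2.imwrite('pics/s4c.png',x)
```

```text
t 15.75 pos [0.5439 0.0136 0.1456] d_tool [0.0037 0.0005 0.1046] yaw_y 28.1 F [-0.3  0.4 -3.1] op 0.0276
```

View pics/s4.png

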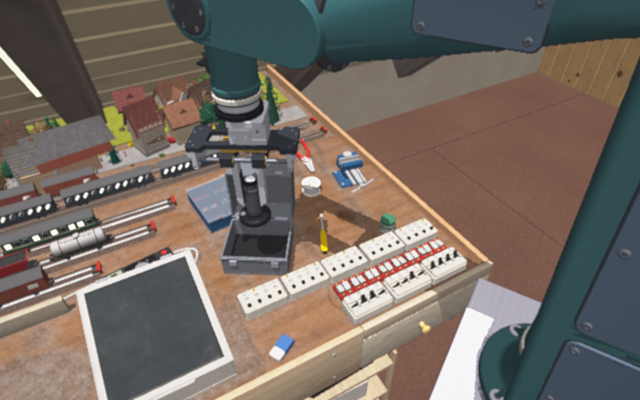

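The lamp hangs upright over the open case, with its foot at (252,215) and its tubes still home. I lower it.

Request:
{"api": "step_arm", "payload": {
  "plan": "0.0037 0 0.02 0 0.02;0 0 0.025 0 0.02;0 0 0.025 0 0.02;0 0 0.018 0 0.02;0 0 0.008 0 0.02;0 0 0.004 0 0.02;0 0 0 0 0.02;0 0 0 0 0.02"
}}

```text
time_s: 16.85
position: [0.5436, 0.0176, 0.0467]
tool_rot: [[-0.472, 0.882, 0.002], [0.882, 0.472, -0.0], [-0.001, 0.002, -1.0]]
contact_force: [0.1, -0.7, -4.0]
opening: 0.0276
finger_force: 25.0
```

Request:
{"api": "step_arm", "payload": {
  "plan": "0 0 0.003 0 0.02;0 0 0.0015 0 0.02;0 0 0.001 0 0.02;0 0 0 0 0.02"
}}

```text
time_s: 17.35
position: [0.5429, 0.0177, 0.0403]
tool_rot: [[-0.472, 0.882, 0.0], [0.882, 0.472, -0.0], [-0.0, -0.0, -1.0]]
contact_force: [-0.2, 0.3, -3.5]
opening: 0.0275
finger_force: 25.0
```

Request:
{"api": "step_arm", "payload": {
  "plan": "0 0 0.001 0 0.02;0 0 0 0 0.02"
}}

```text
time_s: 17.6
position: [0.543, 0.0178, 0.0403]
tool_rot: [[-0.472, 0.882, 0.0], [0.882, 0.472, -0.0], [-0.0, 0.0, -1.0]]
contact_force: [-3.6, 1.0, 4.5]
opening: 0.0276
finger_force: 25.0
```

Contact with the floor. I release (opening kept to 0.055 inside the case) and rise.

Request:
{"api": "step_arm", "payload": {
  "plan": "0 0 0 0 0.05;0 0 0 0 0.05;0 0 0 0 0.05;0 0 -0.02 0 0.05;0 0 -0.04 0 0.05;0 0 -0.06 0 0.05;0 0 -0.06 0 0.05;0.06 0 0 0 0.05;0.06 0 0 0 0.05;0 0 0 0 0.05"
}}

```text
time_s: 18.85
position: [0.4849, 0.1264, 0.2199]
tool_rot: [[-0.477, 0.879, 0.001], [0.879, 0.477, 0.001], [0.0, 0.001, -1.0]]
contact_force: [0.3, 0.2, 0.6]
opening: 0.0504
finger_force: 0.0
```

Run:
```python
from h import *
to(0,0,0); snap('scene','s5.png')
x=cv2.imread('pics/s5.png')[140:280,205:405]; cv2.imwrite('pics/s5c.png',cv2.resize(x,None,fx=4,fy=4,interpolation=cv2.INTER_CUBIC))
print([(proj('s5',[.543,.0177,z])-[204.6,139.6])*4 for z in(.004,.076,.094)])
```

```text
t 18.85 pos [0.4849 0.1264 0.2199] d_tool [ 0.1201 -0.4868  0.2192] yaw_y 28.49 F [0.3 0.2 0.6] op 0.0504
[array([219.36323334, 464.88004314]), array([204.27842143, 364.63413689]), array([200.23141487, 337.73981142])]
```

View pics/s5c.png

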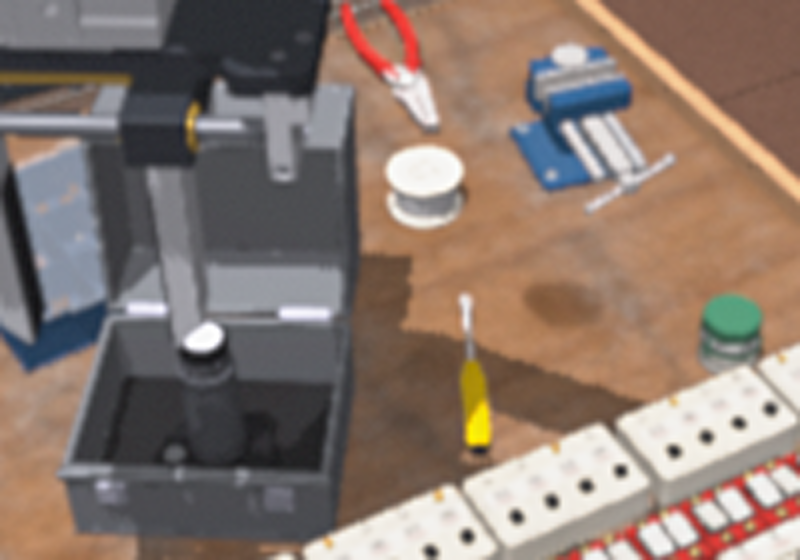

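The cap is at (204,340) against a prediction of (200,338). The lamp stands upright and collapsed in the case, the lid is open, and the bystanders have not moved. I hand it in.

```bash
python3 -c "
from rig import ticket; print(ticket.finish_job())"
```

```text
the job is handed in; nothing more can be done
None
```

I packed the lamp away and handed the job in at about 19 s: both tubes are home (thin one first), the lamp stands upright on the case floor, the lid stays open by itself, and the bystanders look unmoved in the last camera view; no verdict came back.

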